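Close a filter cassette in the locking press

TASK

Slide the filter cassette gently along the guide channel until it is fully home against the back stop of the bench press, then push the handle down over centre until the press locks by itself and squeezes the cassette's lid shut: how low it locks is set differently every day, so feel for it and never lean hard on the handle. Take your hand off the locked handle, then press the release lever's paddle so that the press springs open, and leave the closed cassette standing free in the seat; do not disturb the things around.

Things in the scene. Friction and masses are not known exactly. Their poses are not given: they have to be found in the camera images.
- press: Cassette press bolted to the bench: grey base 12 mm thick, cheek plates, steel jaw with platen, rubber-gripped handle, release lever. Origin on the bench under the seat's middle. Its +x: the way a cassette slides in, away from the robot; +y: from the seat past the cheeks (y 49 to 115 mm, 73 mm high) to handle and lever, all in its plane x = 0. Base: y -38 to 128 mm, x -78 to 40 mm.
- seat (a point): Middle of the seat on the press's bed, 12 mm above the bench, axes as the press's; a cassette fully home stands on this point. Two aluminium guide rails along x, 47.4 mm apart inside, 8 mm wide, tops 22 mm above the bench, lead to it from x = -72 mm.
- stop: Back stop of the seat: aluminium block across the channel, 10 mm thick, 63 mm wide, top 28 mm above the bench, fixed to the press. Same origin and axes as the press; its face towards the robot is at x = +22 mm. More than 20 N between cassette and stop is ramming and not allowed; sliding takes under 1 N.
- cassette: The cassette to close: plain black, round, two-part, 44 mm across, a white filter edge showing in its open joint, standing in the guide channel 22 to 42 mm short of home. Base 16 mm high, lid 14 mm, standing 2.5 mm proud: 32.5 mm in all, 30 mm closed. About 42 g. Origin in the middle of its underside, z up.
- cassette_mid (a point): Point on the cassette's axis, 16 mm above its underside, half-way up. Pushing it with shut fingertips 20 mm above the bed keeps them clear of the rails.
- cassette_lid (a joint): How far the cassette's lid has been pressed down onto its base, m: 0 standing proud, 0.0025 fully closed. It is a tight press fit that needs about 8 N squarely on the lid and stays where it is left.
- platen: Swivelling round platen, 41 mm across, on the spring spindle at the jaw's end; origin at its swivel ball, 10.5 mm above its face. Open, its lowest edge hangs about 50 mm above the bench over the seat, and jaw, spindle and nut above it fill x -10 to 10 mm up to 95 mm: a gripper pushing the cassette home keeps parts that reach over the seat above that, or turns its narrow side to the jaw.
- platen_face (a point): Middle of the platen's rubber face. About 56 mm above the bench when the press is open, about 41 to 42 mm when it bears on a closed cassette.
- jaw: Steel jaw, origin on its hinge pin at press y = 60 mm, 62 mm high. Its tail carries the handle: a bar 98 mm long along +y, its end a black rubber grip 24 mm wide, 14 mm thick, 39 mm long. Open, it rises 20 to 45 degrees; going down, the grip's middle swings outward from y = 162 mm (140 high) over 173 (130) to 180 (105 and below): go with it. Over 16 N on handle or jaw is not allowed.
- handle_pin (a point): Pin on which the handle turns (press y = 102 mm, 79 mm high when open). The grip, met 110 to 150 mm high, resists with 3 to 13 N; below 98 mm it fades, then past dead centre it drops away and lies locked on a rigid stop, its top at y = 180 mm 68 to 92 mm high, by the hidden setting of the adjusting screw. Force fading, then rising sharply again, tells it is locked; let go earlier, it springs up.
- release (a joint): Release lever's turn, rad: 0 at rest, up to 0.22 pressed down. It is a bell crank under the handle; its nose pushes the locked toggle back over centre. It springs back by itself.
- paddle (a point): Middle of the top of the release lever's black rubber paddle, 34 mm (press x) by 30 mm (press y), 6 mm thick, beyond the handle's end: at press y = 223 mm, 42 mm above the bench at rest. Pressed down 6 to 18 mm with 3 to 8 N it unlocks the press; it bottoms rigidly at 26 mm. The handle then swings up beside it, nearer the cheeks. Over 20 N is not allowed.
- done_cassette: Bystander: a cassette closed earlier, black, 44 mm across, 30 mm high, standing on the bench beyond the press. Origin under its middle. Leave it alone.
- petri: Bystander: a petri dish, 91 mm across, 16 mm high, on the bench beyond the press. Origin under its middle. Leave it alone.
- weigh_boat: Bystander: a white weighing boat, 66 mm square, 14 mm high, on the bench beyond the press. Origin under its middle. Leave it alone.
Not all that is in view belongs to the job. What is shaped like the cassette but red is not meant.

How it is judged (in metres and radians):
On the way, in this order (a step that is already met when the one before it is completed fails the run):
1. The cassette, its lid still proud, stands fully home against the back stop (horizontal distance between cassette_mid and seat below 0.003 m and value of joint cassette_lid below 0.0012 m), for 0.2 s.
2. The press is locked over centre: with no finger on the handle the platen holds the cassette, and its lid is closed (contact force between platen and cassette above 10 N and contact force between the fingers and jaw below 0.1 N and value of joint cassette_lid above 0.0018 m and horizontal distance between cassette_mid and seat below 0.0035 m), for 0.4 s.
3. The release lever is pressed while the press still holds the cassette (value of joint release above 0.02 rad and contact force between platen and cassette above 5 N), for 0.02 s.
At the end, for the whole second after the job is handed in: The press stands open (platen face more than 51 mm above the bench), the release lever is back at rest, and the cassette stands upright and still in the seat, within 4 mm of its middle, its lid closed to within 0.7 mm (z of platen_face in the frame of press above 0.051 m and value of joint cassette_lid above 0.0018 m and horizontal distance between cassette_mid and seat below 0.004 m and angle between cassette's own z axis and vertical below 0.05 rad and linear speed of cassette below 0.01 m/s and value of joint release below 0.02 rad); the robot touches nothing.
It fails at once if The handle or the jaw is pressed with more than 16 N (contact force between the fingers and jaw above 16 N).
It fails at once if The release lever is pressed with more than 20 N (contact force between the fingers and release above 20 N).
It fails at once if The cassette is rammed against the back stop with more than 20 N (contact force between cassette and stop above 20 N).
It fails at once if A bystander (finished cassette, petri dish, weighing boat) is moved more than 10 mm (distance of any of done_cassette, petri, weigh_boat from where it was at the start of the episode above 0.01 m).
It also fails if it takes over 54 s, if anything falls off the work surface, if the arm or the gripper's body presses on something with over 40 N, if the wrist force passes 120 N, or if a joint passes its speed limit or range.

ROBOT

A 6-joint arm with a two-finger parallel gripper is mounted at the origin on the work surface; the furniture and walls round the work are solid. World frame = base frame: x ahead of the robot, y to its left, z up, the work surface at z = 0. Lengths are in m, angles in degrees, forces in N, time in s.
With the tool pointing down it reaches from about 0.4 to 0.825 m from the base axis. Payload 7 kg.
Tool frame: the origin (TCP) lies midway between the tips of the shut fingers; the grasp point (between the pads) lies 19 mm behind it (ctrl.hold_point_z is the distance from the TCP to the grasp point, in m); z points along the fingers, y is the line along which they close (so a half turn about z gives the same grasp; the last joint's range is limited). The gripper opens to 88 mm and grips with 3 to 60 N. Pads are 19 mm wide; open, the fingers measure 130 mm over their backs; the gripper's body (78 mm by 193 mm) begins 47 mm behind the grasp point.
Start: joints at [-51.618, 20.546, 0.682, 0, -70.136, -16.507], TCP at [0.251, -0.626, 0.227] pointing down, gripper open.
Joint ranges: [-176.03, 176.03], [-82.01, 121.73], [-58.28, 71.71], [-173.87, 95.51], [-174.79, -0.11], [-173.66, 173.66]. Speed limits (degrees/s): [136.94, 136.94, 172.46, 180, 180, 180].

INTERFACE

Orientations are given as [roll, pitch, yaw] about the fixed x, y, z axes, in that order (R = Rz(yaw) Ry(pitch) Rx(roll)).
In Python, from plant import ctrl gives the robot as it stands.
- The arm moves only by the tool apply_moves, never from a script. Its argument "deltas" is a list of rows, each an object with "fingers": the finger opening in mm, from 0 to 87.6; "delta_pos": the shift along the tool's x, y, z in mm, a list of three; "angular": the turn, a rotation vector about the tool's x, y, z in degrees, a list of three. A call has 1 to 10 rows; each row is the pose to reach, as a shift and turn from the pose commanded when the call began, along the tool's axes at that moment; what a row does not reach only later rows make up. A row lasts 1/10 s, in which the tool goes at most 50 mm and 8.59 degrees, less where a joint would pass 70% of its speed; a pose out of reach is approached as far as the arm can. A call with a gripper value outside its range is refused whole. The fingers move at their own pace and stop on an object; the grip force is fixed at half the most. Time passes only in rows, so rows that repeat a pose let the fingers close. It gives the time, the measured TCP pose, the force, the opening and the grip force at its end, in the units of the state.
- ctrl.get_obs(): the state, without advancing time (a new reading comes with each control period).
- ctrl.snapshot(name): name is "side" or "top" or "wrist"; returns the picture (480x640x3 uint8, red, green, blue); there is no depth.
- ctrl.camera_params(name): a dict with "fx", "fy", "cx", "cy" (pixels), "cam_to_world" (4x4, takes a point from camera to world coordinates); the wrist camera has in their place "mount" (4x4, takes a point from camera to tool coordinates, whose origin is the TCP and whose axes are the flange's). Camera axes: x right, y up, looking along -z (the intrinsics and any distortion apply to the point x, -y, -z); pixel columns grow to the right and rows downward; lengths in m; the calibration is good to about 2 mm. A picture is of the moment at which its call begins: read the wrist's pose just before it. camera_params takes no time and is no camera call.
- ctrl.close_job(): hands the job in; it is judged then, once.
The state is a dict: "clock": time; "joint_pos": joint angles; "qvel": joint speeds; "tau": joint torques, N m; "tool_pos": TCP position; "orientation": TCP orientation; "force": force on the tool from outside, world axes, zero at the start; "moment": the same for the moment, N m; "opening": finger opening in m; "gripper_force": force on a finger pad.
Only numpy, scipy, OpenCV 4.12 (cv2) and the standard library are available. Lean on these libraries where they do the work, as an engineer would, in place of code of your own. Each camera call takes 0.05 s, during which the arm holds its last target. There are 200 camera calls.

## Working session

There is one attempt and no reset: what is moved stays moved. The work goes in short steps, Python scripts to look and compute and a tool call to move; the robot and the scene stay as the last step left them, time stands still between calls to the robot, and variables do not carry over. Pictures are saved under pics/ and viewed, at most 10 in all, crops included, and the job is handed in when it is done.

Besides the shell and the picture viewer there is one more tool, called after ">>>" as name([rows], argument=value, ...), one row to a line, values as JSON. apply_moves: Moves the arm, as the interface text tells. Its arguments: {"type":"object","properties":{"deltas":{"type":"array"}},"required":["deltas"]}

```bash
ls; mkdir -p pics
python3 - <<'E'
from plant import ctrl
import cv2
o=ctrl.get_obs();print(o)
for n in("side","top"):
    im=ctrl.snapshot(n);cv2.imwrite(f"pics/{n}0.png",im[:,:,::-1]);print(n,ctrl.camera_params(n))
print(ctrl.camera_params("wrist"))
E
```

```text
pics
{'clock': 0.0, 'joint_pos': array([-5.16193175e+01,  2.05909745e+01,  6.34345381e-01, -1.95142058e-02,
       -7.01387661e+01, -1.65074234e+01]), 'qvel': array([-5.57963695e-02,  8.59434289e-05,  3.11690455e-02, -5.75193248e-02,
       -2.40214015e-02,  5.30641234e-02]), 'tau': array([ 1.01296533e-03, -5.82719600e+01,  2.93048805e+01,  6.99729055e+00,
        6.71991846e-03, -1.97855657e-04]), 'tool_pos': array([ 0.25126086, -0.62595154,  0.22563417]), 'orientation': array([ 1.79903324e+02, -9.51947573e-03, -1.58133378e+02]), 'force': array([0.57700229, 0.00459245, 0.43424065]), 'moment': array([ 0.01128839,  0.02439119, -0.01443039]), 'gripper_force': 0.0, 'opening': 0.08801113003214164}
side {'fx': 563.156231291104, 'fy': 563.156231291104, 'cx': 322.54341722182727, 'cy': 232.42319040012174, 'cam_to_world': array([[-0.86390589,  0.18834663, -0.46711045, -0.02701749],
       [-0.50360009, -0.33651092,  0.79570557,  1.25032384],
       [-0.0073193 ,  0.92265159,  0.38556514,  0.50404938],
       [ 0.        ,  0.        ,  0.        ,  1.        ]])}
top {'fx': 555.8586967405291,
[... 185 characters left out ...]
-9.99977101e-01, -6.66415253e-03,  1.17793928e-03,
         3.51541502e-01],
       [ 4.23458774e-04,  1.12102055e-01,  9.93696609e-01,
         1.21548028e+00],
       [ 0.00000000e+00,  0.00000000e+00,  0.00000000e+00,
         1.00000000e+00]])}
{'fx': 351.9663774427596, 'fy': 351.9663774427596, 'cx': 322.3099684141005, 'cy': 236.3883564585419, 'mount': array([[-1.05357213e-03,  9.65446264e-01,  2.60600078e-01,
         6.93754955e-02],
       [ 9.99999426e-01,  9.66069238e-04,  4.63866277e-04,
         3.13395074e-04],
       [ 1.96080245e-04,  2.60600417e-01, -9.65446728e-01,
        -1.58037090e-01],
       [ 0.00000000e+00,  0.00000000e+00,  0.00000000e+00,
         1.00000000e+00]])}
```

View pics/top0.png

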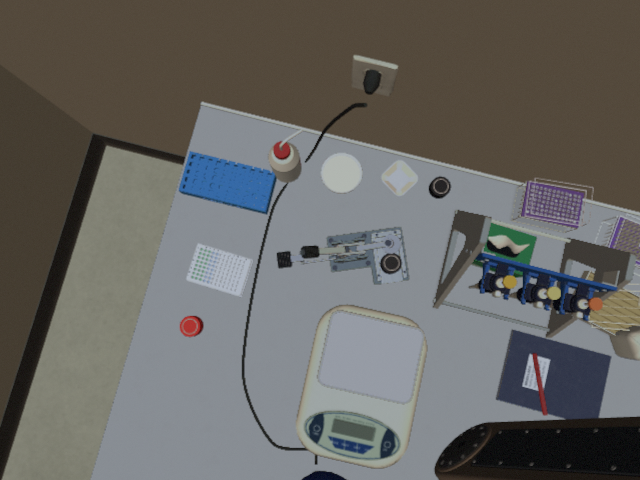

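View pics/side0.png

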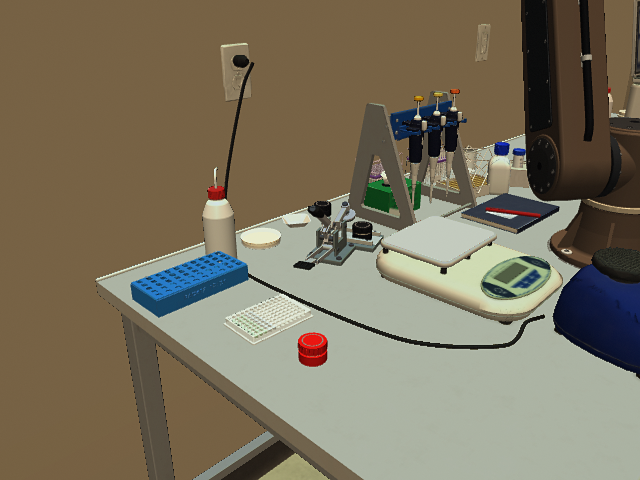

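Run:
```python
import cv2
t=cv2.imread("pics/top0.png")[215:295,265:425];s=cv2.imread("pics/side0.png")[180:285,280:420]
cv2.imwrite("pics/c1.png",cv2.resize(t,None,fx=5,fy=5,interpolation=cv2.INTER_CUBIC))
```

```text
(no output)
```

View pics/c1.png

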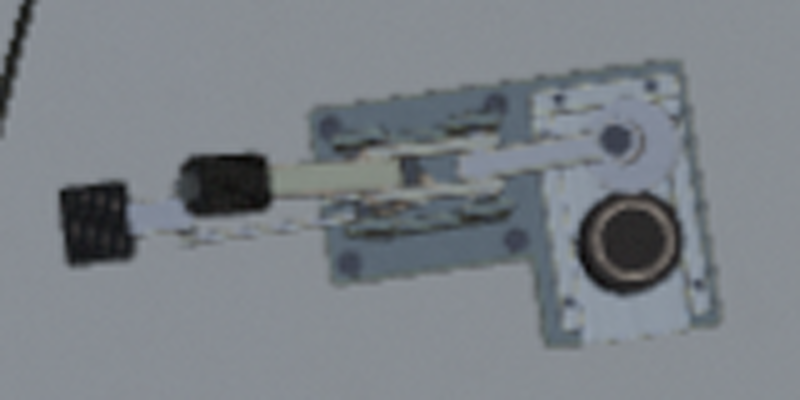

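```bash
cat > h.py <<'E'
import numpy as np
from plant import ctrl
from scipy.optimize import least_squares
from scipy.spatial.transform import Rotation as R
def proj(n,P,o=None):
    c=ctrl.camera_params(n)
    if n=="wrist":
        T=np.eye(4);T[:3,:3]=R.from_euler('xyz',o['orientation'],degrees=True).as_matrix();T[:3,3]=o['tool_pos'];M=T@c['mount']
    else: M=c['cam_to_world']
    q=(np.asarray(P)-M[:3,3])@M[:3,:3]
    return np.c_[c['cx']+c['fx']*q[:,0]/-q[:,2],c['cy']-c['fy']*q[:,1]/-q[:,2]]
def w(p,P):
    P=np.asarray(P,float);a=p[2];return np.c_[p[0]+np.cos(a)*P[:,0]-np.sin(a)*P[:,1],p[1]+np.sin(a)*P[:,0]+np.cos(a)*P[:,1],P[:,2]]
def fit(n,L,px,p0,o=None):
    return least_squares(lambda p:(proj(n,w(p,L),o)-px).ravel(),p0)
E
python3 - <<'E'
from h import *
L=np.array([[40,-38,12],[-78,-38,12],[40,128,12],[0,223,42]])/1e3
crop=np.array([[682,62],[718,325],[312,106],[97,223]])
px=(crop+.5)/5-.5+[265,215]
r=fit("top",L,px,[.4,.3,0]);p=r.x;print(p[:2],np.degrees(p[2]),r.fun)
cp=(np.array([[632,243]])+.5)/5-.5+[265,215]
f=lambda q:(proj("top",[[q[0],q[1],.0445]])-cp).ravel()
c=least_squares(f,[.4,.3]).x;d=c-p[:2];a=p[2]
print(c,"press frame",[np.cos(a)*d[0]+np.sin(a)*d[1],-np.sin(a)*d[0]+np.cos(a)*d[1]])
for k,P in dict(mid=[-.03,0,.028],grip=[0,.162,.14],paddle=[0,.223,.042]).items(): print(k,w(p,[P]))
E
```

```text
[0.51516566 0.22065275] 6.962276104642369 [ 0.28973094 -0.46242663  0.87943679  0.54885525 -1.03017434  0.37483171
 -0.14182299 -0.47687401]
[0.47692683 0.21562363] press frame [np.float64(-0.03856646917644158), np.float64(-0.0003568904486486481)]
mid [[0.48538687 0.21701628 0.028     ]]
grip [[0.49552869 0.38145819 0.14      ]]
paddle [[0.48813453 0.44200839 0.042     ]]
```

Run:
```python
from h import *
def tri(a,b):
    f=lambda P:np.r_[(proj("top",[P])[0]-a),(proj("side",[P])[0]-b)]
    r=least_squares(f,[.4,.1,.2]);return r.x.round(3),r.fun.round(1)
print("bar left",tri([485,255],[393,128]))
print("orange",tri([596,304],[455,92]));print("yellow",tri([510,282],[418,98]))
print("balance pan far-left corner",tri([335,312],[447,271]), "pan far right", tri([424,325],[383,243]))
```

```text
bar left (array([0.477, 0.069, 0.228]), array([-0.1, -0.2,  0.3,  0. ]))
orange (array([ 0.39 , -0.092,  0.293]), array([-0.2, -0.4,  0.7, -0. ]))
yellow (array([0.427, 0.049, 0.296]), array([-0.3, -0.8,  1.1, -0. ]))
balance pan far-left corner (array([0.312, 0.308, 0.009]), array([ 12.4,  29.7, -29.4,   0.6])) pan far right (array([ 0.393,  0.16 , -0.004]), array([ -9.4, -21.9,  24.5,  -0.2]))
```

Run:
```python
import cv2,numpy as np
t=cv2.imread("pics/top0.png")[205:345,400:500];s=cv2.imread("pics/side0.png")[95:295,350:510]
a=cv2.resize(t,(400,560),interpolation=cv2.INTER_CUBIC);b=cv2.resize(s,None,fx=2.5,fy=2.5,interpolation=cv2.INTER_CUBIC)
o=np.zeros((560,800,3),np.uint8);o[:,:400]=a;o[:500,400:]=b;cv2.imwrite("pics/c2.png",o)
```

```text
(no output)
```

View pics/c2.png

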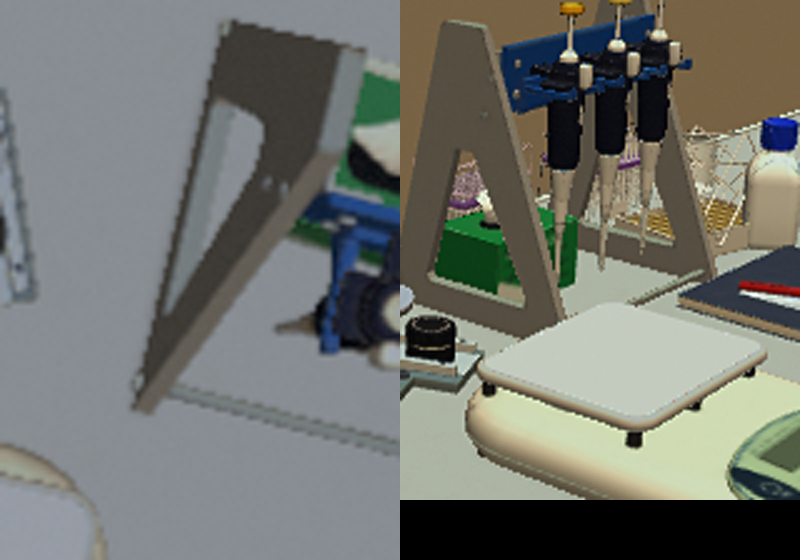

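>>> apply_moves([
  {"fingers":0,"delta_pos":[0,0,-50],"angular":[0,0,8]},
  {"fingers":0,"delta_pos":[0,0,-100],"angular":[0,0,15]},
  {"fingers":0,"delta_pos":[0,0,-150],"angular":[0,0,15]},
  {"fingers":0,"delta_pos":[0,0,-200],"angular":[0,0,15]},
  {"fingers":0,"delta_pos":[0,0,-200],"angular":[0,0,15]},
])

```text
clock: 0.6
tool_pos: [0.2514, -0.6281, 0.435]
orientation: [-179.4, 0.2, -173.1]
force: [0.1, 0.4, 0.7]
opening: 0.053
gripper_force: 0.0
```

Run:
```python
from h import *
def tri(a,b):
    f=lambda P:np.r_[(proj("top",[P])[0]-a),(proj("side",[P])[0]-b)]
    r=least_squares(f,[.4,.1,.2]);return r.x.round(3),r.fun.round(1)
print(tri([485,217],[368,103.8]),tri([479.5,242.5],[386,107]),tri([433.8,306],[414,228]))
print("pan",tri([335,312],[382,243]),tri([424,325],[438,216]))
p=np.array([.51517,.22065,np.radians(6.96)])
for P in([-.085,0,.2],[0,.16,.2],[0,.235,.1]):print(w(p,[P]))
```

```text
(array([0.537, 0.081, 0.279]), array([ 0. ,  0.1, -0.1, -0. ])) (array([0.492, 0.091, 0.278]), array([ 0.5,  1.2, -1.7, -0. ])) (array([0.389, 0.124, 0.019]), array([-0.6, -1.4,  1.6, -0. ]))
pan (array([0.377, 0.335, 0.066]), array([-0.2, -0.4,  0.4,  0. ])) (array([0.34 , 0.15 , 0.066]), array([ 1.5,  3.8, -4.4,  0.2]))
[[0.43079637 0.21035001 0.2       ]]
[[0.49578178 0.37947096 0.2       ]]
[[0.48669355 0.45391828 0.1       ]]
```

>>> apply_moves([
  {"fingers":0,"delta_pos":[-25,40,0],"angular":[0,0,0]},
  {"fingers":0,"delta_pos":[-50,80,0],"angular":[0,0,0]},
  {"fingers":0,"delta_pos":[-75,120,0],"angular":[0,0,0]},
  {"fingers":0,"delta_pos":[-100,160,0],"angular":[0,0,0]},
  {"fingers":0,"delta_pos":[-125,200,0],"angular":[0,0,0]},
  {"fingers":0,"delta_pos":[-150,240,0],"angular":[0,0,0]},
  {"fingers":0,"delta_pos":[-175,280,0],"angular":[0,0,0]},
  {"fingers":0,"delta_pos":[-200,320,0],"angular":[0,0,0]},
  {"fingers":0,"delta_pos":[-225,360,0],"angular":[0,0,0]},
  {"fingers":0,"delta_pos":[-250,400,0],"angular":[0,0,0]},
])

```text
clock: 1.6
tool_pos: [0.452, -0.1974, 0.4265]
orientation: [180.0, 0.0, -173.1]
force: [1.1, -0.5, -0.7]
opening: 0.0004
gripper_force: 0.0
```

>>> apply_moves([
  {"fingers":0,"delta_pos":[-4,47,0],"angular":[0,0,0]},
  {"fingers":0,"delta_pos":[-8,94,0],"angular":[0,0,0]},
  {"fingers":0,"delta_pos":[-12,141,0],"angular":[0,0,0]},
  {"fingers":0,"delta_pos":[-16,188,0],"angular":[0,0,0]},
  {"fingers":0,"delta_pos":[-20,235,0],"angular":[0,0,0]},
  {"fingers":0,"delta_pos":[-24,282,0],"angular":[0,0,0]},
  {"fingers":0,"delta_pos":[-28,329,0],"angular":[0,0,0]},
  {"fingers":0,"delta_pos":[-31,376,0],"angular":[0,0,0]},
  {"fingers":0,"delta_pos":[-33,416,0],"angular":[0,0,0]},
  {"fingers":0,"delta_pos":[-33,416,0],"angular":[0,0,0]},
])

```text
clock: 2.6
tool_pos: [0.4341, 0.2215, 0.425]
orientation: [-179.9, -0.1, -172.9]
force: [0.3, -0.5, -0.5]
opening: 0.0002
gripper_force: 0.0
```

```bash
cat > pw.py <<'E'
from h import *
import cv2,sys
p=np.array([.51517,.22065,np.radians(6.96)])
o=ctrl.get_obs();im=ctrl.snapshot("wrist")[:,:,::-1].copy()
cv2.imwrite(f"pics/{sys.argv[1]}_raw.png",im)
L=np.array([[40,-38,12],[-78,-38,12],[40,128,12],[0,223,42],[-38.6,0,44.5],[0,0,67]])/1e3
q=proj("wrist",w(p,L),o);print(o['tool_pos'],o['orientation'],q.round(1).tolist())
for x,y in q: cv2.drawMarker(im,(int(round(x)),int(round(y))),(0,255,0),cv2.MARKER_CROSS,9,1)
cv2.imwrite(f"pics/{sys.argv[1]}.png",im)
E
python3 pw.py w1
```

```text
[0.43407032 0.22148612 0.42495729] [-1.79948369e+02 -1.32354699e-01 -1.72911826e+02] [[293.8, 257.1], [292.3, 187.9], [391.0, 257.3], [455.5, 239.5], [315.5, 215.8], [315.3, 243.6]]
```

View pics/w1.png

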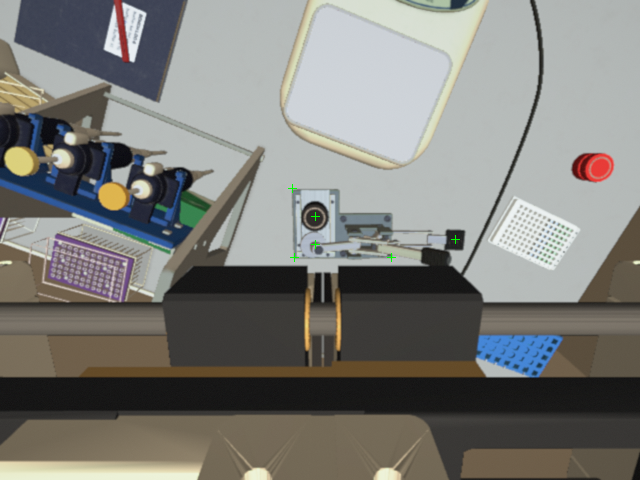

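>>> apply_moves([
  {"fingers":0,"delta_pos":[0,-3,40],"angular":[0,-8,0]},
  {"fingers":0,"delta_pos":[0,-3,85],"angular":[0,-16,0]},
  {"fingers":0,"delta_pos":[0,-3,130],"angular":[0,-16,0]},
  {"fingers":0,"delta_pos":[0,-3,175],"angular":[0,-16,0]},
  {"fingers":0,"delta_pos":[0,-3,220],"angular":[0,-16,0]},
  {"fingers":0,"delta_pos":[0,-3,265],"angular":[0,-16,0]},
  {"fingers":0,"delta_pos":[0,-3,310],"angular":[0,-16,0]},
  {"fingers":0,"delta_pos":[0,-3,340],"angular":[0,-16,0]},
  {"fingers":0,"delta_pos":[0,-3,360],"angular":[0,-16,0]},
  {"fingers":0,"delta_pos":[0,-3,360],"angular":[0,-16,0]},
])

```text
clock: 3.65
tool_pos: [0.4382, 0.2154, 0.0695]
orientation: [-179.9, 15.5, -173.1]
force: [-1.2, -0.7, 0.1]
opening: 0.0006
gripper_force: 0.0
```

```bash
cat > st.py <<'E'
from h import *
p=np.array([.51517,.22065,np.radians(6.96)]);o=ctrl.get_obs()
B=R.from_euler('z',p[2]).as_matrix();T=R.from_euler('xyz',o['orientation'],degrees=True).as_matrix()
print("press-frame tcp mm",((o['tool_pos']-[p[0],p[1],0])@B*1e3).round(1),"F press",(o['force']@B).round(1),"t",o['clock'])
print("tool rows: press-dir -> tool",(T.T@B).round(3).tolist())
E
python3 st.py
```

```text
press-frame tcp mm [-77.    4.1  69.5] F press [-1.2 -0.5  0.1] t 3.65
tool rows: press-dir -> tool [[-0.964, 0.002, -0.267], [0.002, 1.0, -0.002], [0.267, -0.003, -0.964]]
```

>>> apply_moves([
  {"fingers":0,"delta_pos":[5,3,17],"angular":[0,0,0]},
  {"fingers":0,"delta_pos":[9,3,34],"angular":[0,0,0]},
  {"fingers":0,"delta_pos":[9,3,34],"angular":[0,0,0]},
])

```text
clock: 3.95
tool_pos: [0.4446, 0.2217, 0.0465]
orientation: [-179.8, 14.2, -173.2]
force: [-0.5, -0.9, 0.2]
opening: 0.0004
gripper_force: 0.0
```

```bash
python3 st.py; python3 pw.py w2
```

```text
press-frame tcp mm [-69.9   9.6  46.5] F press [-0.6 -0.8  0.2] t 3.95
tool rows: press-dir -> tool [[-0.97, 0.002, -0.245], [0.003, 1.0, -0.003], [0.245, -0.004, -0.97]]
[0.44461502 0.22166968 0.04652094] [-179.81045724   14.17414059 -173.16482167] [[256.9, 381.5], [236.9, 240.2], [486.8, 381.6], [684.0, 379.4], [304.0, 334.5], [304.1, 419.0]]
```

View pics/w2.png

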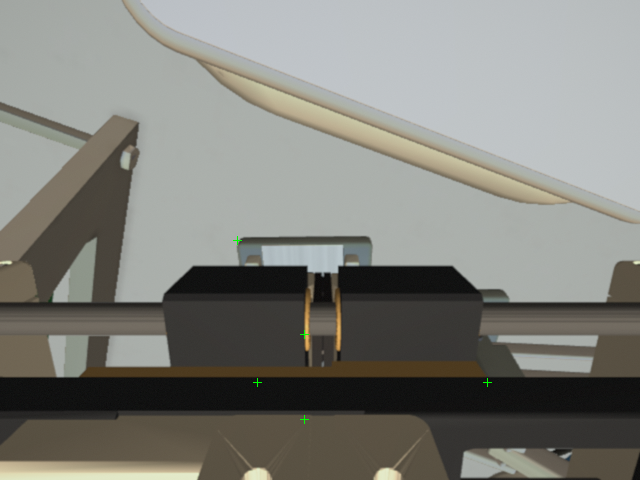

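```bash
python3 -c "
from plant import ctrl
o=ctrl.get_obs();print(o['joint_pos'].round(2),o['qvel'].round(2),o['tool_pos'],o['orientation'],o['force'])"
```

```text
[  52.44    8.73  -58.23   38.48  -16.57 -172.05] [ 0.5  -1.17 -0.06 -0.13 -0.29 -0.25] [0.44453007 0.22164528 0.0470185 ] [-179.83038733   14.20883238 -173.17838672] [ 0.30418762  0.19895962 -0.14918553]
```

>>> apply_moves([
  {"fingers":0,"delta_pos":[-8,0,-30],"angular":[0,4,0]},
  {"fingers":0,"delta_pos":[-16,0,-60],"angular":[0,8,0]},
  {"fingers":0,"delta_pos":[-20,0,-75],"angular":[0,15,0]},
  {"fingers":0,"delta_pos":[-20,0,-75],"angular":[0,15,0]},
  {"fingers":0,"delta_pos":[-20,0,-75],"angular":[0,15,0]},
])

```text
clock: 4.5
tool_pos: [0.4467, 0.2252, 0.127]
orientation: [179.8, -0.7, -173.2]
force: [-0.7, -0.9, -0.4]
opening: 0.0005
gripper_force: 0.0
```

```bash
sed -i '$a print("q",o["joint_pos"].round(1),"eul",o["orientation"].round(1))' st.py; python3 st.py
```

```text
press-frame tcp mm [-67.4  12.8 127. ] F press [-0.8 -0.8 -0.4] t 4.5
tool rows: press-dir -> tool [[-1.0, 0.002, 0.012], [0.002, 1.0, 0.003], [-0.012, 0.003, -1.0]]
q [  48.8    9.8  -28.1   -0.8  -52.5 -131.5] eul [ 179.8   -0.7 -173.2]
```

>>> apply_moves([
  {"fingers":0,"delta_pos":[9,-6,10],"angular":[0,-3,0]},
  {"fingers":0,"delta_pos":[9,-6,40],"angular":[0,-3,0]},
  {"fingers":0,"delta_pos":[9,-6,70],"angular":[0,-3,0]},
  {"fingers":0,"delta_pos":[9,-6,86],"angular":[0,-3,0]},
  {"fingers":0,"delta_pos":[9,-6,94],"angular":[0,-3,0]},
  {"fingers":0,"delta_pos":[9,-6,94],"angular":[0,-3,0]},
])

```text
clock: 5.1
tool_pos: [0.4348, 0.2147, 0.0299]
orientation: [-179.8, 2.1, -173.1]
force: [0.5, -0.2, -0.1]
opening: 0.0004
gripper_force: 0.0
```

```bash
python3 st.py
```

```text
press-frame tcp mm [-80.5   3.9  29.9] F press [ 0.5 -0.3 -0.1] t 5.1
tool rows: press-dir -> tool [[-0.999, 0.002, -0.037], [0.002, 1.0, -0.003], [0.037, -0.003, -0.999]]
q [  50.9   14.9  -39.7    2.9  -34.  -136.5] eul [-179.8    2.1 -173.1]
```

>>> apply_moves([
  {"fingers":0,"delta_pos":[-2,0,-4],"angular":[0,0,0]},
  {"fingers":0,"delta_pos":[-6,0,-4],"angular":[0,0,0]},
  {"fingers":0,"delta_pos":[-10,0,-4],"angular":[0,0,0]},
  {"fingers":0,"delta_pos":[-14,0,-4],"angular":[0,0,0]},
  {"fingers":0,"delta_pos":[-18,0,-3],"angular":[0,0,0]},
  {"fingers":0,"delta_pos":[-22,0,-3],"angular":[0,0,0]},
  {"fingers":0,"delta_pos":[-26,0,-3],"angular":[0,0,0]},
  {"fingers":0,"delta_pos":[-30,0,-3],"angular":[0,0,0]},
  {"fingers":0,"delta_pos":[-34,0,-3],"angular":[0,0,0]},
  {"fingers":0,"delta_pos":[-38,0,-3],"angular":[0,0,0]},
])

```text
clock: 6.1
tool_pos: [0.474, 0.2204, 0.035]
orientation: [-179.9, 2.2, -173.1]
force: [-0.5, -0.6, -0.0]
opening: 0.0006
gripper_force: 0.1
```

```bash
python3 st.py
```

```text
press-frame tcp mm [-40.9   4.8  35. ] F press [-0.5 -0.6 -0. ] t 6.1
tool rows: press-dir -> tool [[-0.999, 0.002, -0.039], [0.002, 1.0, -0.002], [0.039, -0.002, -0.999]]
q [  47.6   17.4  -34.7    2.6  -36.4 -132.8] eul [-179.9    2.2 -173.1]
```

>>> apply_moves([
  {"fingers":0,"delta_pos":[-1,0,0],"angular":[0,0,0]},
  {"fingers":0,"delta_pos":[-2,0,0],"angular":[0,0,0]},
  {"fingers":0,"delta_pos":[-3,0,0],"angular":[0,0,0]},
  {"fingers":0,"delta_pos":[-4,0,0],"angular":[0,0,0]},
  {"fingers":0,"delta_pos":[-5,0,0],"angular":[0,0,0]},
  {"fingers":0,"delta_pos":[-6,0,0],"angular":[0,0,0]},
  {"fingers":0,"delta_pos":[-7,0,0],"angular":[0,0,0]},
])

```text
clock: 6.8
tool_pos: [0.4806, 0.2213, 0.0354]
orientation: [-179.9, 2.2, -173.1]
force: [0.4, 0.7, 0.2]
opening: 0.0004
gripper_force: 0.1
```

```bash
python3 st.py
python3 - <<'E'
from plant import ctrl
import cv2
s=ctrl.snapshot("side")[:,:,::-1]
cv2.imwrite("pics/s1.png",cv2.resize(s[170:290,280:440],None,fx=5,fy=5,interpolation=cv2.INTER_CUBIC))
E
```

```text
press-frame tcp mm [-34.2   4.8  35.4] F press [0.5 0.7 0.2] t 6.8
tool rows: press-dir -> tool [[-0.999, 0.002, -0.039], [0.002, 1.0, -0.002], [0.039, -0.002, -0.999]]
q [  47.1   17.8  -33.8    2.5  -36.7 -132.3] eul [-179.9    2.2 -173.1]
```

View pics/s1.png

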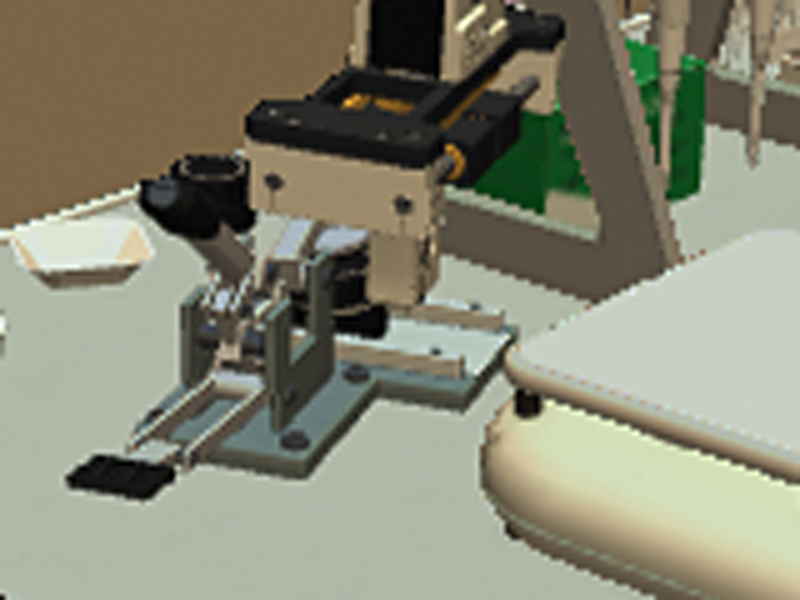

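>>> apply_moves([
  {"fingers":0,"delta_pos":[-0.5,0,0],"angular":[0,0,0]},
  {"fingers":0,"delta_pos":[-1,0,0],"angular":[0,0,0]},
  {"fingers":0,"delta_pos":[-1.5,0,0],"angular":[0,0,0]},
  {"fingers":0,"delta_pos":[-1.5,0,0],"angular":[0,0,0]},
])

```text
clock: 7.25
tool_pos: [0.4821, 0.2214, 0.0354]
orientation: [-179.9, 2.2, -173.1]
force: [-0.5, 0.6, 0.1]
opening: 0.0005
gripper_force: 0.1
```

```bash
python3 st.py
```

```text
press-frame tcp mm [-32.7   4.8  35.4] F press [-0.4  0.6  0.1] t 7.25
tool rows: press-dir -> tool [[-0.999, 0.002, -0.039], [0.002, 1.0, -0.002], [0.039, -0.002, -0.999]]
q [  47.    17.9  -33.6    2.5  -36.8 -132.1] eul [-179.9    2.2 -173.1]
```

>>> apply_moves([
  {"fingers":0,"delta_pos":[-0.4,0,0],"angular":[0,0,0]},
  {"fingers":0,"delta_pos":[-0.8,0,0],"angular":[0,0,0]},
  {"fingers":0,"delta_pos":[-1,0,0],"angular":[0,0,0]},
  {"fingers":0,"delta_pos":[-1,0,0],"angular":[0,0,0]},
])

```text
clock: 7.65
tool_pos: [0.4831, 0.2215, 0.0354]
orientation: [-179.9, 2.2, -173.1]
force: [-0.6, 0.3, 0.6]
opening: 0.0002
gripper_force: 0.1
```

>>> apply_moves([
  {"fingers":0,"delta_pos":[-0.3,0,0],"angular":[0,0,0]},
  {"fingers":0,"delta_pos":[-0.6,0,0],"angular":[0,0,0]},
  {"fingers":0,"delta_pos":[-0.6,0,0],"angular":[0,0,0]},
])

```text
clock: 7.95
tool_pos: [0.4837, 0.2216, 0.0354]
orientation: [-179.9, 2.2, -173.1]
force: [0.2, -0.3, -0.3]
opening: 0.0004
gripper_force: 0.1
```

>>> apply_moves([
  {"fingers":0,"delta_pos":[-0.4,0,0],"angular":[0,0,0]},
  {"fingers":0,"delta_pos":[-0.8,0,0],"angular":[0,0,0]},
  {"fingers":0,"delta_pos":[-0.8,0,0],"angular":[0,0,0]},
])

```text
clock: 8.25
tool_pos: [0.4845, 0.2217, 0.0355]
orientation: [-179.9, 2.2, -173.1]
force: [0.2, 1.3, -0.7]
opening: 0.0004
gripper_force: 0.1
```

>>> apply_moves([
  {"fingers":0,"delta_pos":[-0.4,0,0],"angular":[0,0,0]},
  {"fingers":0,"delta_pos":[-0.8,0,0],"angular":[0,0,0]},
  {"fingers":0,"delta_pos":[-0.8,0,0],"angular":[0,0,0]},
])

```text
clock: 8.55
tool_pos: [0.485, 0.2216, 0.0354]
orientation: [-179.9, 2.2, -173.2]
force: [-1.1, -0.3, 1.1]
opening: 0.0002
gripper_force: 0.8
```

>>> apply_moves([
  {"fingers":0,"delta_pos":[-0.3,0,0],"angular":[0,0,0]},
  {"fingers":0,"delta_pos":[-0.6,0,0],"angular":[0,0,0]},
  {"fingers":0,"delta_pos":[-0.6,0,0],"angular":[0,0,0]},
])

```text
clock: 8.85
tool_pos: [0.4853, 0.2214, 0.0353]
orientation: [-179.9, 2.2, -173.2]
force: [-5.3, -0.6, 1.6]
opening: 0.0004
gripper_force: 2.3
```

```bash
python3 st.py
```

```text
press-frame tcp mm [-29.6   4.4  35.3] F press [-5.3  0.1  1.6] t 8.85
tool rows: press-dir -> tool [[-0.999, 0.002, -0.038], [0.002, 1.0, -0.002], [0.038, -0.002, -0.999]]
q [  46.7   18.2  -33.2    2.5  -37.  -131.8] eul [-179.9    2.2 -173.2]
```

>>> apply_moves([
  {"fingers":0,"delta_pos":[5,0,0],"angular":[0,0,0]},
  {"fingers":0,"delta_pos":[15,0,0],"angular":[0,0,0]},
  {"fingers":0,"delta_pos":[20,0,-40],"angular":[0,0,0]},
  {"fingers":0,"delta_pos":[20,0,-85],"angular":[0,0,0]},
  {"fingers":0,"delta_pos":[20,0,-130],"angular":[0,2,0]},
  {"fingers":0,"delta_pos":[10,20,-170],"angular":[0,2,-8]},
  {"fingers":0,"delta_pos":[0,60,-180],"angular":[0,2,-16]},
  {"fingers":0,"delta_pos":[-10,100,-180],"angular":[0,2,-24]},
  {"fingers":0,"delta_pos":[-20,135,-180],"angular":[0,2,-32]},
  {"fingers":0,"delta_pos":[-30,160,-180],"angular":[0,2,-40]},
])

```text
clock: 9.85
tool_pos: [0.4891, 0.386, 0.2165]
orientation: [-179.2, -0.1, -132.8]
force: [0.7, -0.5, -0.5]
opening: 0.0004
gripper_force: 0.0
```

```bash
python3 st.py
```

```text
press-frame tcp mm [ -5.8 167.3 216.5] F press [ 0.7 -0.5 -0.5] t 9.85
tool rows: press-dir -> tool [[-0.763, -0.646, 0.002], [-0.646, 0.763, -0.014], [0.008, -0.012, -1.0]]
q [ 56.7  16.1  -7.4   0.9 -66.7 -99.8] eul [-1.792e+02 -1.000e-01 -1.328e+02]
```

>>> apply_moves([
  {"fingers":0,"delta_pos":[0,-2,8],"angular":[0,0,-8]},
  {"fingers":0,"delta_pos":[-1,-4,16],"angular":[0,0,-16]},
  {"fingers":0,"delta_pos":[-1,-7,24],"angular":[0,0,-24]},
  {"fingers":0,"delta_pos":[-1,-7,32],"angular":[0,0,-32]},
  {"fingers":0,"delta_pos":[-1,-7,40],"angular":[0,0,-40]},
  {"fingers":0,"delta_pos":[-1,-7,45],"angular":[0,0,-48]},
  {"fingers":0,"delta_pos":[-1,-7,45],"angular":[0,0,-50]},
  {"fingers":0,"delta_pos":[-1,-7,45],"angular":[0,0,-50]},
])

```text
clock: 10.65
tool_pos: [0.4953, 0.3791, 0.1712]
orientation: [-179.6, -0.8, -83.1]
force: [-0.3, -0.3, -0.1]
opening: 0.0003
gripper_force: 0.0
```

```bash
python3 st.py
python3 - <<'E'
from plant import ctrl
import cv2,numpy as np
s=ctrl.snapshot("side")[:,:,::-1];t=ctrl.snapshot("top")[:,:,::-1]
a=cv2.resize(s[130:290,260:400],(400,457),interpolation=cv2.INTER_CUBIC);b=cv2.resize(t[200:300,260:400],(400,286),interpolation=cv2.INTER_CUBIC)
o=np.zeros((457,800,3),np.uint8);o[:,:400]=a;o[:286,400:]=b;cv2.imwrite("pics/s2.png",o)
E
```

```text
press-frame tcp mm [ -0.5 159.7 171.2] F press [-0.4 -0.2 -0.1] t 10.65
tool rows: press-dir -> tool [[-0.002, -1.0, 0.013], [-1.0, 0.001, -0.007], [0.007, -0.013, -1.0]]
q [ 55.8  18.1 -10.8   0.9 -61.4 -49.4] eul [-179.6   -0.8  -83.1]
```

View pics/s2.png

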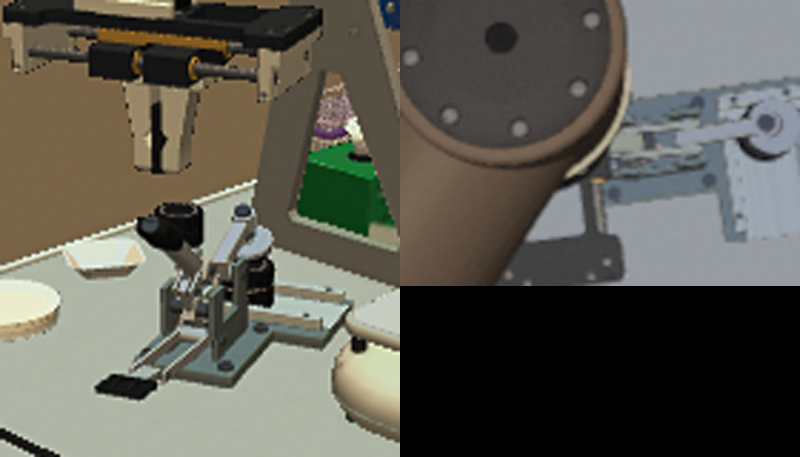

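>>> apply_moves([
  {"fingers":0,"delta_pos":[0,0,3],"angular":[0,0,0]},
  {"fingers":0,"delta_pos":[0,0,6],"angular":[0,0,0]},
  {"fingers":0,"delta_pos":[0,0,9],"angular":[0,0,0]},
  {"fingers":0,"delta_pos":[0,0,12],"angular":[0,0,0]},
  {"fingers":0,"delta_pos":[0,0,15],"angular":[0,0,0]},
  {"fingers":0,"delta_pos":[0,0,15],"angular":[0,0,0]},
])

```text
clock: 11.35
tool_pos: [0.4956, 0.3787, 0.1557]
orientation: [-179.7, -0.8, -83.2]
force: [0.4, 0.4, 0.5]
opening: 0.0004
gripper_force: 0.0
```

>>> apply_moves([
  {"fingers":0,"delta_pos":[0,0,2],"angular":[0,0,0]},
  {"fingers":0,"delta_pos":[-1,0,4],"angular":[0,0,0]},
  {"fingers":0,"delta_pos":[-2,0,6],"angular":[0,0,0]},
  {"fingers":0,"delta_pos":[-2,0,6],"angular":[0,0,0]},
])

```text
clock: 11.75
tool_pos: [0.4955, 0.3809, 0.15]
orientation: [-179.6, -0.8, -83.2]
force: [-0.3, 0.0, -0.5]
opening: 0.0004
gripper_force: 0.0
```

>>> apply_moves([
  {"fingers":0,"delta_pos":[-1,0,2],"angular":[0,0,0]},
  {"fingers":0,"delta_pos":[-2,0,4],"angular":[0,0,0]},
  {"fingers":0,"delta_pos":[-2,0,6],"angular":[0,0,0]},
  {"fingers":0,"delta_pos":[-2,0,6],"angular":[0,0,0]},
])

```text
clock: 12.15
tool_pos: [0.4953, 0.3826, 0.1439]
orientation: [-179.6, -0.8, -83.2]
force: [0.4, -0.3, 0.3]
opening: 0.0006
gripper_force: 0.0
```

>>> apply_moves([
  {"fingers":0,"delta_pos":[-1,0,2],"angular":[0,0,0]},
  {"fingers":0,"delta_pos":[-2,0,4],"angular":[0,0,0]},
  {"fingers":0,"delta_pos":[-2,0,5],"angular":[0,0,0]},
  {"fingers":0,"delta_pos":[-2,0,5],"angular":[0,0,0]},
])

```text
clock: 12.55
tool_pos: [0.4955, 0.385, 0.1395]
orientation: [-179.6, -0.7, -83.2]
force: [-0.7, 0.6, 3.5]
opening: 0.0004
gripper_force: 1.2
```

>>> apply_moves([
  {"fingers":0,"delta_pos":[-1,0,1.5],"angular":[0,0,0]},
  {"fingers":0,"delta_pos":[-2,0,3],"angular":[0,0,0]},
  {"fingers":0,"delta_pos":[-3,0,4.5],"angular":[0,0,0]},
  {"fingers":0,"delta_pos":[-4,0,6],"angular":[0,0,0]},
])

```text
clock: 12.95
tool_pos: [0.4949, 0.3887, 0.1331]
orientation: [-179.6, -0.8, -83.2]
force: [0.3, 0.7, 2.3]
opening: 0.0003
gripper_force: 1.0
```

```bash
python3 st.py
```

```text
press-frame tcp mm [  0.2 169.3 133.1] F press [0.4 0.7 2.3] t 12.95
tool rows: press-dir -> tool [[-0.002, -1.0, 0.013], [-1.0, 0.002, -0.007], [0.007, -0.013, -1.0]]
q [ 56.4  20.5 -12.8   0.9 -57.1 -50.1] eul [-179.6   -0.8  -83.2]
```

>>> apply_moves([
  {"fingers":0,"delta_pos":[-1,0,2],"angular":[0,0,0]},
  {"fingers":0,"delta_pos":[-2,0,4],"angular":[0,0,0]},
  {"fingers":0,"delta_pos":[-2.5,0,6],"angular":[0,0,0]},
  {"fingers":0,"delta_pos":[-3,0,8],"angular":[0,0,0]},
])

```text
clock: 13.35
tool_pos: [0.4947, 0.3922, 0.1258]
orientation: [-179.6, -0.7, -83.1]
force: [-1.6, 2.2, 7.1]
opening: 0.0007
gripper_force: 2.8
```

>>> apply_moves([
  {"fingers":0,"delta_pos":[-0.6,0,2],"angular":[0,0,0]},
  {"fingers":0,"delta_pos":[-1.2,0,4],"angular":[0,0,0]},
  {"fingers":0,"delta_pos":[-1.8,0,6],"angular":[0,0,0]},
  {"fingers":0,"delta_pos":[-2.4,0,8],"angular":[0,0,0]},
])

```text
clock: 13.75
tool_pos: [0.4945, 0.3948, 0.118]
orientation: [-179.6, -0.7, -83.1]
force: [-2.1, 1.3, 6.9]
opening: 0.0002
gripper_force: 3.3
```

>>> apply_moves([
  {"fingers":0,"delta_pos":[-0.5,0,2],"angular":[0,0,0]},
  {"fingers":0,"delta_pos":[-1,0,4],"angular":[0,0,0]},
  {"fingers":0,"delta_pos":[-1.5,0,6],"angular":[0,0,0]},
  {"fingers":0,"delta_pos":[-2,0,8],"angular":[0,0,0]},
])

```text
clock: 14.15
tool_pos: [0.4941, 0.3964, 0.1095]
orientation: [-179.6, -0.7, -83.1]
force: [-1.9, 1.5, 5.0]
opening: 0.0006
gripper_force: 2.3
```

>>> apply_moves([
  {"fingers":0,"delta_pos":[-0.3,0,1.5],"angular":[0,0,0]},
  {"fingers":0,"delta_pos":[-0.6,0,3],"angular":[0,0,0]},
  {"fingers":0,"delta_pos":[-0.9,0,4.5],"angular":[0,0,0]},
  {"fingers":0,"delta_pos":[-1.2,0,6],"angular":[0,0,0]},
])

```text
clock: 14.55
tool_pos: [0.494, 0.3968, 0.1029]
orientation: [-179.6, -0.8, -83.2]
force: [-0.6, 2.4, 3.5]
opening: 0.0006
gripper_force: 1.5
```

>>> apply_moves([
  {"fingers":0,"delta_pos":[-0.2,0,1.5],"angular":[0,0,0]},
  {"fingers":0,"delta_pos":[-0.4,0,3],"angular":[0,0,0]},
  {"fingers":0,"delta_pos":[-0.6,0,4.5],"angular":[0,0,0]},
  {"fingers":0,"delta_pos":[-0.8,0,6],"angular":[0,0,0]},
])

```text
clock: 14.95
tool_pos: [0.4939, 0.3971, 0.0968]
orientation: [-179.6, -0.8, -83.2]
force: [0.8, 0.7, 2.3]
opening: 0.0003
gripper_force: 0.8
```

>>> apply_moves([
  {"fingers":0,"delta_pos":[-0.2,0,1],"angular":[0,0,0]},
  {"fingers":0,"delta_pos":[-0.2,0,2],"angular":[0,0,0]},
  {"fingers":0,"delta_pos":[-0.2,0,2.5],"angular":[0,0,0]},
])

```text
clock: 15.25
tool_pos: [0.4938, 0.3972, 0.0943]
orientation: [-179.7, -0.8, -83.2]
force: [0.1, -0.4, 1.3]
opening: 0.0003
gripper_force: 0.3
```

```bash
python3 st.py
```

```text
press-frame tcp mm [  0.2 177.8  94.3] F press [ 0.  -0.4  1.3] t 15.25
tool rows: press-dir -> tool [[-0.002, -1.0, 0.014], [-1.0, 0.002, -0.006], [0.006, -0.014, -1.0]]
q [ 56.9  23.1 -14.5   1.  -52.8 -50.7] eul [-179.7   -0.8  -83.2]
```

>>> apply_moves([
  {"fingers":0,"delta_pos":[0,0,0.8],"angular":[0,0,0]},
  {"fingers":0,"delta_pos":[0,0,1.6],"angular":[0,0,0]},
  {"fingers":0,"delta_pos":[0,0,1.6],"angular":[0,0,0]},
])

```text
clock: 15.55
tool_pos: [0.4938, 0.3974, 0.0927]
orientation: [-179.6, -0.8, -83.2]
force: [-0.2, 0.4, 0.8]
opening: -0.0002
gripper_force: 0.0
```

>>> apply_moves([
  {"fingers":0,"delta_pos":[0,0,0.8],"angular":[0,0,0]},
  {"fingers":0,"delta_pos":[0,0,1.6],"angular":[0,0,0]},
  {"fingers":0,"delta_pos":[0,0,1.6],"angular":[0,0,0]},
])

```text
clock: 15.85
tool_pos: [0.4939, 0.3975, 0.0913]
orientation: [-179.6, -0.8, -83.2]
force: [0.4, -1.0, -1.0]
opening: 0.0003
gripper_force: 0.0
```

>>> apply_moves([
  {"fingers":0,"delta_pos":[0,0,0.8],"angular":[0,0,0]},
  {"fingers":0,"delta_pos":[0,0,1.6],"angular":[0,0,0]},
  {"fingers":0,"delta_pos":[0,0,1.6],"angular":[0,0,0]},
])

```text
clock: 16.15
tool_pos: [0.494, 0.3975, 0.0897]
orientation: [-179.6, -0.8, -83.2]
force: [-0.4, 0.1, -0.2]
opening: 0.0003
gripper_force: 0.0
```

>>> apply_moves([
  {"fingers":0,"delta_pos":[0,0,0.7],"angular":[0,0,0]},
  {"fingers":0,"delta_pos":[0,0,1.5],"angular":[0,0,0]},
  {"fingers":0,"delta_pos":[0,0,1.5],"angular":[0,0,0]},
])

```text
clock: 16.45
tool_pos: [0.4942, 0.3976, 0.0886]
orientation: [-179.6, -0.8, -83.2]
force: [-0.8, -0.8, 2.4]
opening: 0.0004
gripper_force: 1.1
```

>>> apply_moves([
  {"fingers":0,"delta_pos":[0,0,0.3],"angular":[0,0,0]},
  {"fingers":0,"delta_pos":[0,0,0.6],"angular":[0,0,0]},
  {"fingers":0,"delta_pos":[0,0,0.6],"angular":[0,0,0]},
])

```text
clock: 16.75
tool_pos: [0.4942, 0.3977, 0.0882]
orientation: [-179.6, -0.7, -83.2]
force: [-1.1, -0.2, 4.9]
opening: 0.0006
gripper_force: 2.6
```

>>> apply_moves([
  {"fingers":0,"delta_pos":[0,0,0.3],"angular":[0,0,0]},
  {"fingers":0,"delta_pos":[0,0,0.6],"angular":[0,0,0]},
  {"fingers":0,"delta_pos":[0,0,0.6],"angular":[0,0,0]},
])

```text
clock: 17.05
tool_pos: [0.4943, 0.3978, 0.088]
orientation: [-179.6, -0.7, -83.1]
force: [-2.1, -1.4, 6.6]
opening: 0.0005
gripper_force: 3.7
```

>>> apply_moves([
  {"fingers":0,"delta_pos":[0,0,-1],"angular":[0,0,0]},
  {"fingers":0,"delta_pos":[0,0,-3],"angular":[0,0,0]},
  {"fingers":0,"delta_pos":[0,0,-5],"angular":[0,0,0]},
  {"fingers":0,"delta_pos":[0,0,-5],"angular":[0,0,0]},
])

```text
clock: 17.45
tool_pos: [0.4941, 0.3976, 0.0922]
orientation: [-179.6, -0.8, -83.2]
force: [-0.2, -0.3, -0.3]
opening: 0.0006
gripper_force: 0.0
```

>>> apply_moves([
  {"fingers":0,"delta_pos":[0,0,-30],"angular":[0,0,0]},
  {"fingers":0,"delta_pos":[-20,0,-38],"angular":[0,8,0]},
  {"fingers":0,"delta_pos":[-43,0,-38],"angular":[0,16,0]},
  {"fingers":0,"delta_pos":[-43,0,-38],"angular":[0,24,0]},
  {"fingers":0,"delta_pos":[-43,0,-25],"angular":[0,30,0]},
  {"fingers":0,"delta_pos":[-43,0,0],"angular":[0,30,0]},
  {"fingers":0,"delta_pos":[-43,0,20],"angular":[0,30,0]},
  {"fingers":0,"delta_pos":[-43,0,28],"angular":[0,30,0]},
  {"fingers":0,"delta_pos":[-43,0,28],"angular":[0,30,0]},
])

```text
clock: 18.35
tool_pos: [0.4889, 0.4392, 0.0624]
orientation: [-179.6, -30.9, -83.3]
force: [-0.2, 0.4, 0.6]
opening: 0.0003
gripper_force: 0.0
```

```bash
python3 st.py
python3 - <<'E'
from plant import ctrl
import cv2
s=ctrl.snapshot("side")[:,:,::-1]
cv2.imwrite("pics/s3.png",cv2.resize(s[160:290,260:420],None,fx=4.5,fy=4.5,interpolation=cv2.INTER_CUBIC))
E
```

```text
press-frame tcp mm [  0.4 220.1  62.4] F press [-0.1  0.4  0.6] t 18.35
tool rows: press-dir -> tool [[-0.005, -0.858, 0.513], [-1.0, 0.002, -0.005], [0.003, -0.513, -0.858]]
q [ 67.3  39.8  -2.6  15.4 -75.6 -68.1] eul [-179.6  -30.9  -83.3]
```

View pics/s3.png

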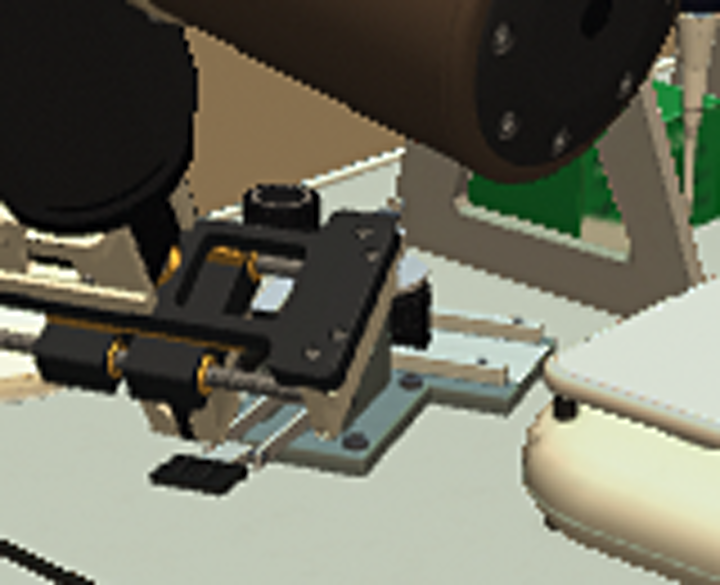

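>>> apply_moves([
  {"fingers":0,"delta_pos":[-2,0,3.4],"angular":[0,0,0]},
  {"fingers":0,"delta_pos":[-4,0,6.8],"angular":[0,0,0]},
  {"fingers":0,"delta_pos":[-6,0,10],"angular":[0,0,0]},
  {"fingers":0,"delta_pos":[-7,0,12],"angular":[0,0,0]},
])

```text
clock: 18.8
tool_pos: [0.4893, 0.4398, 0.0497]
orientation: [-179.5, -30.7, -83.4]
force: [0.5, -0.3, 0.0]
opening: 0.0002
gripper_force: 0.0
```

>>> apply_moves([
  {"fingers":0,"delta_pos":[-0.7,0,1.2],"angular":[0,0,0]},
  {"fingers":0,"delta_pos":[-1.4,0,2.4],"angular":[0,0,0]},
  {"fingers":0,"delta_pos":[-2,0,3.4],"angular":[0,0,0]},
])

```text
clock: 19.1
tool_pos: [0.4893, 0.4399, 0.0459]
orientation: [-179.5, -30.8, -83.4]
force: [-0.7, 0.8, 1.1]
opening: 0.0002
gripper_force: 0.7
```

Contact with the paddle; pressing on.

>>> apply_moves([
  {"fingers":0,"delta_pos":[-0.7,0,1.2],"angular":[0,0,0]},
  {"fingers":0,"delta_pos":[-1.4,0,2.4],"angular":[0,0,0]},
  {"fingers":0,"delta_pos":[-2,0,3.4],"angular":[0,0,0]},
])

```text
clock: 19.4
tool_pos: [0.4893, 0.4401, 0.0418]
orientation: [-179.5, -30.7, -83.4]
force: [0.1, 1.1, 1.2]
opening: 0.0005
gripper_force: 0.7
```

>>> apply_moves([
  {"fingers":0,"delta_pos":[-0.7,0,1.2],"angular":[0,0,0]},
  {"fingers":0,"delta_pos":[-1.4,0,2.4],"angular":[0,0,0]},
  {"fingers":0,"delta_pos":[-2,0,3.4],"angular":[0,0,0]},
])

```text
clock: 19.7
tool_pos: [0.4894, 0.4399, 0.0378]
orientation: [-179.5, -30.8, -83.4]
force: [-0.1, 1.1, 1.5]
opening: -0.0
gripper_force: 0.8
```

>>> apply_moves([
  {"fingers":0,"delta_pos":[-0.7,0,1.2],"angular":[0,0,0]},
  {"fingers":0,"delta_pos":[-1.4,0,2.4],"angular":[0,0,0]},
  {"fingers":0,"delta_pos":[-2,0,3.4],"angular":[0,0,0]},
])

```text
clock: 20.0
tool_pos: [0.4895, 0.4399, 0.034]
orientation: [-179.5, -30.8, -83.4]
force: [-0.1, 1.2, 3.0]
opening: 0.0006
gripper_force: 1.4
```

```bash
python3 st.py
```

```text
press-frame tcp mm [  1.  220.7  34. ] F press [0.  1.2 3. ] t 20.0
tool rows: press-dir -> tool [[-0.005, -0.859, 0.511], [-1.0, 0.002, -0.007], [0.005, -0.511, -0.859]]
q [ 67.3  41.4  -3.7  15.6 -72.8 -68.9] eul [-179.5  -30.8  -83.4]
```

>>> apply_moves([
  {"fingers":0,"delta_pos":[-0.5,0,0.9],"angular":[0,0,0]},
  {"fingers":0,"delta_pos":[-1,0,1.7],"angular":[0,0,0]},
  {"fingers":0,"delta_pos":[-1.5,0,2.6],"angular":[0,0,0]},
])

```text
clock: 20.3
tool_pos: [0.4894, 0.4398, 0.0308]
orientation: [-179.6, -30.8, -83.4]
force: [-0.0, 0.9, 2.5]
opening: 0.0005
gripper_force: 0.9
```

>>> apply_moves([
  {"fingers":0,"delta_pos":[-0.5,0,0.9],"angular":[0,0,0]},
  {"fingers":0,"delta_pos":[-1,0,1.7],"angular":[0,0,0]},
  {"fingers":0,"delta_pos":[-1,0,1.7],"angular":[0,0,0]},
])

```text
clock: 20.6
tool_pos: [0.4894, 0.4397, 0.0288]
orientation: [-179.6, -30.8, -83.4]
force: [0.3, 1.2, 2.0]
opening: 0.0007
gripper_force: 0.9
```

Run:
```python
from h import *
import cv2
s=ctrl.snapshot("side")[:,:,::-1];t=ctrl.snapshot("top")[:,:,::-1];cv2.imwrite("pics/s4.png",s);cv2.imwrite("pics/t4.png",t)
b=cv2.imread("pics/s3.png");a=cv2.resize(s[160:290,260:420],None,fx=4.5,fy=4.5,interpolation=cv2.INTER_CUBIC)
d=cv2.absdiff(a,b).max(2)[100:400,390:470]
print("region right of gripper around platen, diff>40:",(d>40).sum(),np.argwhere(d>40).mean(0) if (d>40).any() else "")
p=np.array([.51517,.22065,np.radians(6.96)])
print(proj("side",w(p,[[0,.18,.08],[0,.162,.14],[0,0,.056],[0,0,.095]])).round(),proj("top",w(p,[[0,.18,.08],[0,.162,.14],[0,0,.095]])).round())
```

```text
region right of gripper around platen, diff>40: 9837 [117.83806038  35.19995934]
[[313. 236.]
 [317. 204.]
 [347. 216.]
 [347. 200.]] [[303. 255.]
 [311. 251.]
 [391. 243.]]
```

>>> apply_moves([
  {"fingers":0,"delta_pos":[0,0,-8],"angular":[0,0,0]},
  {"fingers":0,"delta_pos":[0,0,-16],"angular":[0,0,0]},
  {"fingers":0,"delta_pos":[0,0,-30],"angular":[0,0,0]},
  {"fingers":0,"delta_pos":[0,0,-60],"angular":[0,0,0]},
  {"fingers":0,"delta_pos":[0,0,-95],"angular":[0,0,0]},
  {"fingers":0,"delta_pos":[0,0,-130],"angular":[0,0,0]},
  {"fingers":0,"delta_pos":[0,0,-150],"angular":[0,0,0]},
  {"fingers":0,"delta_pos":[0,0,-150],"angular":[0,0,0]},
])

```text
clock: 21.5
tool_pos: [0.4797, 0.519, 0.1616]
orientation: [-179.3, -30.4, -83.4]
force: [0.0, 0.4, 0.5]
opening: 0.0006
gripper_force: 0.0
```

Run:
```python
from plant import ctrl
import cv2,numpy as np
s=ctrl.snapshot("side")[:,:,::-1];t=ctrl.snapshot("top")[:,:,::-1];print(ctrl.get_obs()['force'])
a=cv2.resize(s[170:290,280:400],(480,480),interpolation=cv2.INTER_CUBIC);b=cv2.resize(t[200:300,340:420],(320,400),interpolation=cv2.INTER_CUBIC)
o=np.zeros((480,800,3),np.uint8);o[:,:480]=a;o[:400,480:]=b;cv2.imwrite("pics/s5.png",o)
```

```text
[ 1.01208452 -0.91440042 -0.4915808 ]
```

View pics/s5.png

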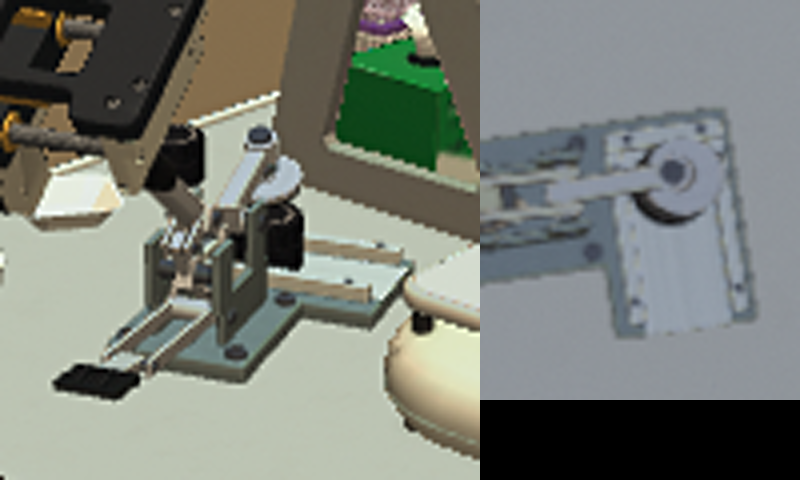

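```bash
python3 -c "
from plant import ctrl
print(ctrl.close_job())"
```

```text
the job is handed in; nothing more can be done
None
```

I handed the job in at about 21.6 s of the 54 s allowed; the verdict wasn't shown. The last picture shows the press open, the paddle up and the cassette standing closed in the seat. The highest forces I read were about 5 N sliding the cassette home, about 8 N on the handle and 3 N on the paddle, and nothing around the press was touched.

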